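# Lock the last quarter-turn stud on the instrument's hatch

### The arm

A 6-joint arm with a two-finger parallel gripper is mounted at the origin on the work surface. World frame = base frame: x ahead of the robot, y to its left, z up, the work surface at z = 0. Lengths are in m, angles in rad, forces in N, time in s.
With the tool pointing down it reaches from about 0.35 to 0.975 m from the base axis. Payload 17.4 kg.
Tool frame: the origin (TCP) lies at the very end of the fingers, on their centre line; the grasp point (between the pads) lies grip_point_offset behind it (grip_point_offset is the distance from the TCP to the grasp point, in m); z points along the fingers, y is the line along which they close (so a half turn about z gives the same grasp; the last joint's range is limited). The gripper opens to 85 mm and grips with 20 to 120 N. Pads are 22 mm wide; open, the fingers measure 114 mm over their backs; the gripper's body (76 mm by 85 mm) begins 54 mm behind the grasp point. The pads swing forward as they close: fully open they stand 13 mm farther back than shut.
Start: joints at [-1.262, 0.116, 1.442, -0, 1.584, -0.038], TCP at [0.229, -0.635, 0.231] pointing down, gripper open.
Joint ranges: [-2.83, 2.83], [-0.83, 2.19], [0.07, 2.5], [-1.14, 4.28], [0.01, 3], [-2.97, 2.97]. Speed limits (rad/s): [1.89, 1.89, 2.22, 3.14, 3.14, 3.14].

### API

Orientations are given as a unit quaternion [x, y, z, w].
In Python, from cell import * gives the robot as it stands.
- The arm moves only by the tool send_rows, never from a script. Its argument "moves" is a list that holds one entry, the list of rows, each a list of 4 numbers: the shift along the tool's x, y, z in cm, then the turn about the tool's z in rad. A call has 1 to 5 rows; each row is the pose to reach, as a shift and turn from the pose commanded when the call began, along the tool's axes at that moment; what a row does not reach only later rows make up. A row lasts 1/12 s, in which the tool goes at most 41.7 mm and 7.16 degrees, less where a joint would pass 70% of its speed; a pose out of reach is approached as far as the arm can. A call with a gripper value outside its range is refused whole. "gripper" is the closure, from 0 (fully open) to 1 (shut), set as the call begins (left out, the last holds). The fingers move at their own pace and stop on an object; "force" is the grip in N (left out, the last holds). Time passes only in rows, so rows that repeat a pose let the fingers close. It gives the time, the measured TCP pose, the force, the opening and the grip force at its end, in the units of the state.
- get_obs(): the state, without advancing time (a new reading comes with each control period).
- read_camera(name): name is "scene" or "top" or "wrist"; returns a dict with "img" (420x560x3 uint8, red, green, blue), "fx", "fy", "cx", "cy" (pixels), "distortion" ([k1, k2, p1, p2, k3] as OpenCV has them; the pictures are not rectified), "extrinsics" (4x4, takes a point from camera to world coordinates); the wrist camera has in their place "hand_eye" (4x4, takes a point from camera to tool coordinates, whose origin is the TCP and whose axes are the flange's). Camera axes: x right, y up, looking along -z (the intrinsics and any distortion apply to the point x, -y, -z); pixel columns grow to the right and rows downward; lengths in m; the calibration is good to about 2 mm. A picture is of the moment at which its call begins: read the wrist's pose just before it. There is no depth.
- hand_in(): hands the job in; it is judged then, once.
The state is a dict: "time": time; "q": joint angles; "joint_velocities": joint speeds; "effort": joint torques, N m; "tool_pos": TCP position; "tcp_rot": TCP orientation; "ft_force": force on the tool from outside, world axes, zero at the start; "torque": the same for the moment, N m; "grip_width": finger opening in m; "gripper_force": force on a finger pad.
Only numpy, scipy, OpenCV 4.12 (cv2) and the standard library are available. Lean on these libraries where they do the work, as an engineer would, in place of code of your own. Each camera call takes 0.05 s, during which the arm holds its last target. There are 200 camera calls.

### The job

The hatch on top of the grey bench instrument is held by four quarter-turn studs with black wings on their heads; three are locked (sunk, wings along the hatch's long sides) and one is still open, standing proud with its wing crosswise. Press that stud's head down against its spring and, keeping it down, turn it a quarter turn clockwise (seen from above) to its stop so that its cam catches under the hatch frame, then let go: it should stay down with its wing in line with the other three.

Things in the scene. Friction and masses are not known exactly. Their poses are not given: they have to be found in the camera images.
- latch_grip (a point): Grip point of the open stud's head (34 mm above the hatch), moving with it: on its turning axis, mid-height of its wing; x along the wing, y across, z up. Black wing 40 mm long, 13 wide, 24 tall on a metal flange 44 mm across, whose upper face is 12 mm below this point; finger tips may push on it. Three fixed locked studs of this shape sit 7 mm lower, wings at right angles to this one's.
- latch_press (a joint): How far the head is pressed in, m: 0 open and proud, at most 0.012. A spring lifts it (5 N at 0, 10 N at 0.012). From about 0.008 the cam clears its slot and the head turns easily; less deep, its slot resists the turn from about 10 degrees on. Let go after the turn it rises only to about 0.007, held by the cam; unturned it springs back to 0.
- latch_turn (a joint): Turn of the head, rad, growing clockwise seen from above: -0.1 to 0.1 while open, stop at 1.60; a quarter turn (1.57) is locked. It stays where it is left.
- instrument: Pale grey fixed instrument; origin on the table under the hatch's centre, x away from its sloping blue panel, z up. Hatch: aluminium plate 160 mm (x) by 230 (y), face 103 mm above the table, studs at x +-50, y +-85 mm (the open one at any corner); at its centre a black bow handle 22 mm high, 70 long in y. A square port, 75 mm wide, rises to 149 mm above the table at x 60, y -180 mm.

How it is judged:
On the way:
1. the open stud's head is pressed down (more than 6.5 mm) before it is turned (turn still under 0.4 rad) (value of joint latch_press above 0.0065 m and value of joint latch_turn below 0.4 rad), for 0.1 s.
At the end, for the whole second after the job is handed in: The open stud is turned clockwise to within 15 degrees of its quarter turn (turn above 1.31 rad), its head stays down by itself (pressed in more than 4.5 mm) and it is still (value of joint latch_turn above 1.31 rad and value of joint latch_press above 0.0045 m and velocity of joint latch_turn between -0.05 and 0.05 rad/s); the robot touches nothing.
It also fails if it takes over 32 s, if anything falls off the work surface, if the arm or the gripper's body presses on something with over 40 N, if the wrist force passes 120 N, or if a joint passes its speed limit or range.

## Working session

There is one attempt and no reset: what is moved stays moved. The work goes in short steps, Python scripts to look and compute and a tool call to move; the robot and the scene stay as the last step left them, time stands still between calls to the robot, and variables do not carry over. Pictures are saved under pics/ and viewed, at most 10 in all, crops included, and the job is handed in when it is done.

Besides the shell and the picture viewer there is one more tool, called as name(argument=value, ...), one argument or row to a line, values as JSON. send_rows: Moves the arm, as the interface text tells. Its arguments: {"type":"object","properties":{"moves":{"type":"array","items":{"type":"array","items":{"type":"array","items":{"type":"number"}}}},"gripper":{"type":"number"},"force":{"type":"number"}},"required":["moves"]}

```bash
ls; mkdir -p pics; python3 - <<'E'
from cell import *
import cv2
o=get_obs();print({k:o[k] for k in("time","tool_pos","tcp_rot","q","grip_width","ft_force")})
a=[read_camera(n)["img"][:,:,::-1] for n in("top","wrist")]
cv2.imwrite("pics/top.png",a[0]);cv2.imwrite("pics/w0.png",a[1])
E
```

```text
pics
{'time': 0.0, 'tool_pos': array([ 0.22934365, -0.6346209 ,  0.23055015]), 'tcp_rot': array([ 9.85000801e-01,  1.72548767e-01, -7.77447001e-05, -5.82979465e-04]), 'q': array([-1.26181357e+00,  1.16459245e-01,  1.44231366e+00,  3.51827552e-06,
        1.58399602e+00, -3.78505857e-02]), 'grip_width': 0.08553608544249176, 'ft_force': array([ 0.25851292, -0.1083062 , -0.22151407])}
```

View pics/top.png

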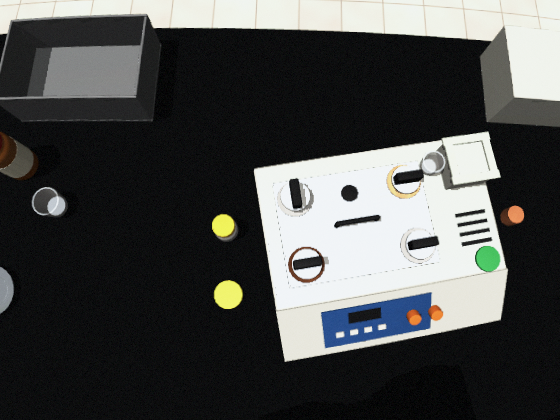

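The open stud is at about (295,194), its wing crosswise. The locked ones are at (307,263), (406,178) and (422,243), and the blue panel is at the bottom of the picture.

```bash
cat > h.py <<'E'
from cell import *
import numpy as np, cv2
from scipy.spatial.transform import Rotation as R
def ray(c,T,uv):
    K=np.array([[c["fx"],0,c["cx"]],[0,c["fy"],c["cy"]],[0,0,1]])
    p=cv2.undistortPoints(np.array([[uv]],float),K,np.array(c["distortion"]))[0,0]
    return T[:3,3],T[:3,:3]@np.array([p[0],-p[1],-1])
def hit(c,T,uv,z):
    o,d=ray(c,T,uv); return o+d*(z-o[2])/d[2]
def wristT(o,c):
    T=np.eye(4);T[:3,:3]=R.from_quat(o["tcp_rot"]).as_matrix();T[:3,3]=o["tool_pos"]
    return T@np.array(c["hand_eye"])
E
python3 - <<'E'
from h import *
c=read_camera("top");T=np.array(c["extrinsics"]);print(T.round(3))
P={}
for n,uv,z in(("open",(295,190),.145),("a",(309,264),.138),("b",(408,178),.138),("c",(424,243),.138),("wingtop_far",(294,180),.149),("wingtop_near",(297,207),.149)):
    P[n]=hit(c,T,uv,z);print(n,P[n].round(4))
print("tool axes",R.from_quat(get_obs()["tcp_rot"]).as_matrix().round(3))
c=read_camera("wrist");print(np.array(c["hand_eye"]).round(3),c["fx"])
E
```

```text
[[ 0.024  0.982 -0.187  0.433]
 [-1.     0.026  0.008  0.046]
 [ 0.013  0.187  0.982  0.76 ]
 [ 0.     0.     0.     1.   ]]
open [0.5895 0.0299 0.145 ]
a [0.4859 0.0081 0.138 ]
b [ 0.6143 -0.1351  0.138 ]
c [ 0.5191 -0.1557  0.138 ]
wingtop_far [0.6031 0.0317 0.149 ]
wingtop_near [0.5641 0.0267 0.149 ]
tool axes [[ 0.94   0.34  -0.   ]
 [ 0.34  -0.94   0.001]
 [ 0.    -0.001 -1.   ]]
[[-0.     0.952  0.305  0.078]
 [ 1.     0.    -0.    -0.   ]
 [-0.     0.305 -0.952 -0.142]
 [ 0.     0.     0.     1.   ]] 331.9071499061242
```

View pics/w0.png

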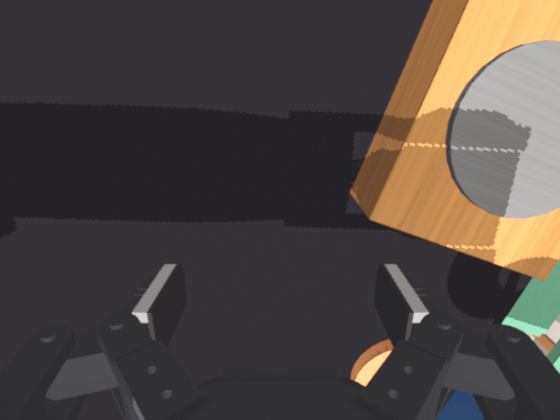

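send_rows(
  moves=[
    [[0,0,-3,-0.12],[0,0,-6,-0.24],[1.5,-1.3,-8,-0.36],[4.5,-4.0,-8,-0.48],[7.4,-6.7,-8,-0.6]],
  ],
  gripper=0,
)

```text
time: 0.62
tool_pos: [0.2763, -0.5463, 0.3122]
tcp_rot: [0.889, 0.458, 0.0, 0.001]
ft_force: [0.6, 0.5, -0.5]
grip_width: 0.0854
gripper_force: 0.0
```

send_rows(
  moves=[
    [[4,-0.5,0,-0.12],[7.9,-1.1,0,-0.24],[11.9,-1.6,0,-0.36],[15.9,-2.1,0,-0.48],[19.8,-2.7,0,-0.6]],
  ],
)

```text
time: 1.03
tool_pos: [0.3705, -0.3683, 0.3113]
tcp_rot: [0.714, 0.701, 0.0, 0.0]
ft_force: [1.3, -0.5, -0.3]
grip_width: 0.0852
gripper_force: 0.0
```

```bash
cat > go.py <<'E'
from h import *
import sys
o=get_obs();t=np.array([float(a) for a in sys.argv[1:4]]);M=R.from_quat(o["tcp_rot"]).as_matrix()
print("t",o["time"],"pos",o["tool_pos"].round(4),"q6",o["q"][5].round(3),"yaw",np.arctan2(M[1,0],M[0,0]).round(3),"shift cm",(100*M.T@(t-o["tool_pos"])).round(2),"F",o["ft_force"].round(1),"w",o["grip_width"],o["gripper_force"])
E
python3 go.py .584 .029 .25; python3 -c "from cell import *;print(grip_point_offset)"
```

```text
t 1.0333 pos [ 0.3705 -0.3683  0.3113] q6 -0.813 yaw 1.553 shift cm [40.12 20.62  6.13] F [ 1.3 -0.5 -0.3] w 0.08524724481881168 0.0
0.0187
```

send_rows(
  moves=[
    [[3.6,1.8,0,-0.12],[7.1,3.7,0,-0.24],[10.7,5.5,0,-0.36],[14.3,7.3,0,-0.48],[17.8,9.1,0,-0.6]],
  ],
)

```text
time: 1.45
tool_pos: [0.4657, -0.1924, 0.3115]
tcp_rot: [0.475, 0.88, 0.0, 0.0]
ft_force: [0.8, -0.8, 0.2]
grip_width: 0.0854
gripper_force: 0.0
```

send_rows(
  moves=[
    [[1.9,3.5,1,-0.12],[3.8,7,2,-0.24],[5.7,10.5,3,-0.36],[7.6,14,4,-0.48],[9.5,17.5,5,-0.6]],
  ],
)

```text
time: 1.87
tool_pos: [0.5607, -0.0174, 0.2609]
tcp_rot: [0.193, 0.981, -0.0, 0.0]
ft_force: [0.6, -0.3, 1.3]
grip_width: 0.0856
gripper_force: 0.0
```

```bash
python3 go.py .584 .029 .25
```

```text
t 1.8667 pos [ 0.5607 -0.0174  0.2609] q6 -1.259 yaw 2.753 shift cm [-0.4   5.17  1.09] F [ 0.6 -0.3  1.3] w 0.08557334432104738 0.0
```

send_rows(
  moves=[
    [[-0.1,2,0.5,-0.12],[-0.3,4,1,-0.24],[-0.4,5,1,-0.36],[-0.4,5,1,-0.48],[-0.4,5,1,-0.58]],
  ],
)

```text
time: 2.28
tool_pos: [0.5833, 0.026, 0.2508]
tcp_rot: [-0.096, 0.995, 0.0, -0.0]
ft_force: [-0.3, 0.3, -0.4]
grip_width: 0.0853
gripper_force: 0.0
```

send_rows(
  moves=[
    [[0,0,0,0],[0,0,0,0]],
  ],
)

```text
time: 2.45
tool_pos: [0.5831, 0.0252, 0.2512]
tcp_rot: [-0.091, 0.996, 0.0, -0.0]
ft_force: [-0.6, -0.3, -0.1]
grip_width: 0.0854
gripper_force: 0.0
```

```bash
python3 go.py .584 .029 .17; python3 - <<'E'
from h import *
cv2.imwrite("pics/w1.png",read_camera("wrist")["img"][:,:,::-1])
E
```

```text
t 2.45 pos [0.5831 0.0252 0.2512] q6 -1.753 yaw -2.96 shift cm [-0.15  0.36  8.12] F [-0.6 -0.3 -0.1] w 0.08538623471269062 0.0
```

View pics/w1.png

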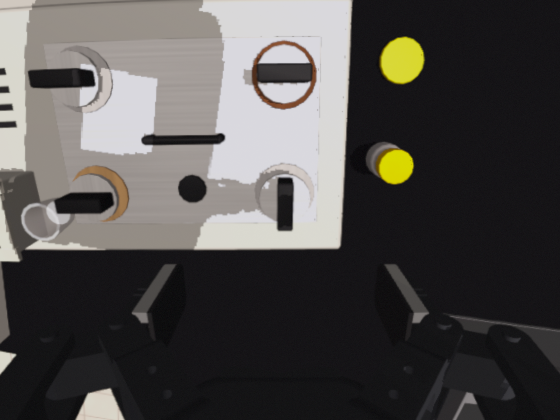

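The open stud's wing covers about (277–294, 179–231). Its lower end, near row 231, is the far edge of its top face. The locked wings run left-right, so the axes already look well aligned.

```bash
python3 - <<'E'
from h import *
o=get_obs();c=read_camera("wrist");T=wristT(o,c);im=c["img"]
g=im.max(2)
print(g[170:240:3,285], )
m=(g[172:240,262:310]<60).astype(np.uint8)
n,l,s,ce=cv2.connectedComponentsWithStats(m);k=1+s[1:,4].argmax()
ys,xs=np.where(l==k);xs=xs+262;ys=ys+172
print("bbox",xs.min(),xs.max(),ys.min(),ys.max())
for r in range(ys.min(),ys.max()+1,4):print(r,xs[ys==r].min(),xs[ys==r].max())
b=ys.max()+1
xl,xr=[np.median([f(xs[ys==r]) for r in range(b-20,b-4)]) for f in(np.min,np.max)]
rows=np.arange(b-22,b-3);mid=[(xs[ys==r].min()+xs[ys==r].max()+1)/2 for r in rows]
p=np.polyfit(rows,mid,1)
e=hit(c,T,(np.polyval(p,b),b),.149);q=hit(c,T,(np.polyval(p,b-22),b-22),.149)
d=(q-e)/np.linalg.norm(q-e);ctr=e+.02*d
print("width",np.linalg.norm(hit(c,T,(xl,b-10),.149)-hit(c,T,(xr+1,b-10),.149)),"yaw",np.arctan2(d[1],d[0]),"ctr",ctr)
M=T@np.linalg.inv(np.array(c["hand_eye"]))
print("shift cm",100*M[:3,:3].T@(ctr-M[:3,3]))
E
```

```text
[185 134 196  17  17  41  46  45  37  25  23  23  23  24  24  24  25  22
  22  41  94 217 218 217]
bbox 278 292 178 229
178 279 290
182 278 292
186 278 292
190 278 292
194 278 292
198 278 292
202 278 292
206 278 292
210 278 291
214 278 291
218 278 291
222 278 291
226 278 291
width 0.011013987625580332 yaw -2.96288500398831 ctr [0.5846     0.02946748 0.149     ]
shift cm [-0.22411919  0.40425861 10.22601788]
```

send_rows(
  moves=[
    [[-0.2,0.4,2.5,0],[-0.2,0.4,5,0],[-0.2,0.4,7.5,0],[-0.2,0.4,10,0],[-0.2,0.4,11.8,0]],
  ],
)

```text
time: 2.97
tool_pos: [0.5838, 0.0293, 0.1311]
tcp_rot: [-0.091, 0.996, 0.0, -0.001]
ft_force: [0.1, -0.1, -0.4]
grip_width: 0.0855
gripper_force: 0.0
```

send_rows(
  moves=[
    [[0,0,0.1,0],[0,0,0.1,0],[0,0,0.1,0]],
  ],
)

```text
time: 3.22
tool_pos: [0.5849, 0.0294, 0.1338]
tcp_rot: [-0.092, 0.996, -0.0, 0.001]
ft_force: [-0.2, -0.3, 0.8]
grip_width: 0.0852
gripper_force: 0.0
```

```bash
python3 go.py .5846 .0295 .130; python3 - <<'E'
from h import *
cv2.imwrite("pics/w2.png",read_camera("wrist")["img"][:,:,::-1])
E
```

```text
t 3.2167 pos [0.5849 0.0294 0.1338] q6 -1.748 yaw -2.958 shift cm [0.03 0.02 0.38] F [-0.2 -0.3  0.8] w 0.08523795718317634 0.0
```

View pics/w2.png

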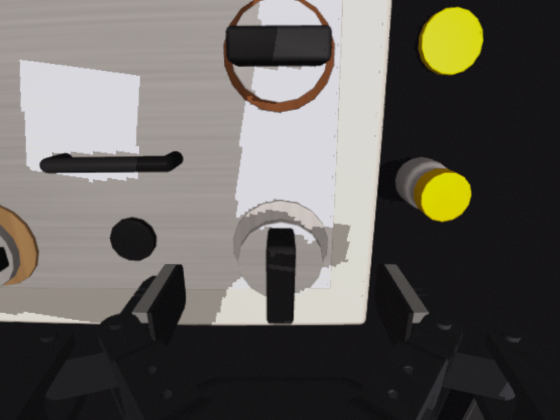

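The wing at (267–295, 228–322) sits midway between the pads (about 185 and 385) and is parallel to them. Next I close the gripper.

send_rows(
  moves=[
    [[0,0,0.2,0],[0,0,0.2,0],[0,0,0.2,0],[0,0,0.2,0],[0,0,0.2,0]],
  ],
  gripper=1,
  force=40,
)

```text
time: 3.68
tool_pos: [0.5845, 0.0295, 0.1305]
tcp_rot: [-0.092, 0.996, -0.0, 0.0]
ft_force: [0.4, -0.9, 0.2]
grip_width: 0.0254
gripper_force: 0.0
```

send_rows(
  moves=[
    [[0,0,0,0],[0,0,0,0],[0,0,0,0],[0,0,0,0],[0,0,0,0]],
  ],
)

```text
time: 4.1
tool_pos: [0.5845, 0.0294, 0.1305]
tcp_rot: [-0.092, 0.996, -0.0, 0.0]
ft_force: [-1.2, -1.2, 4.8]
grip_width: 0.0121
gripper_force: 45.4
```

```bash
python3 go.py .5846 .0295 .120
```

```text
t 4.1 pos [0.5845 0.0294 0.1305] q6 -1.749 yaw -2.956 shift cm [-0.01  0.    1.05] F [-1.2 -1.2  4.8] w 0.012075311532591984 45.35578787326813
```

send_rows(
  moves=[
    [[0,0,0.3,0],[0,0,0.6,0],[0,0,0.9,0],[0,0,1.0,0],[0,0,1.0,0]],
  ],
)

```text
time: 4.52
tool_pos: [0.5846, 0.0294, 0.1206]
tcp_rot: [-0.092, 0.996, -0.0, 0.0]
ft_force: [-2.1, -1.1, 8.7]
grip_width: 0.012
gripper_force: 45.9
```

```bash
python3 go.py .5846 .0295 .120
```

```text
t 4.5167 pos [0.5846 0.0294 0.1206] q6 -1.749 yaw -2.956 shift cm [-0.01  0.    0.06] F [-2.1 -1.1  8.7] w 0.012015732393568656 45.927919149398804
```

Force 8.7 N implies about 9–10 mm pressed. Next I turn clockwise, which is + about the tool z.

send_rows(
  moves=[
    [[0,0,0.05,0],[0,0,0.05,0.1],[0,0,0.05,0.2],[0,0,0.05,0.3],[0,0,0.05,0.4]],
  ],
)

```text
time: 4.93
tool_pos: [0.5846, 0.0301, 0.1205]
tcp_rot: [0.11, 0.994, 0.001, 0.0]
ft_force: [-3.9, 4.5, 8.7]
grip_width: 0.012
gripper_force: 46.0
```

send_rows(
  moves=[
    [[0,0,0,0.1],[0,0,0,0.2],[0,0,0,0.3],[0,0,0,0.4],[0,0,0,0.5]],
  ],
)

```text
time: 5.35
tool_pos: [0.585, 0.0309, 0.1207]
tcp_rot: [0.352, 0.936, 0.002, 0.0]
ft_force: [0.5, 11.2, 7.6]
grip_width: 0.0119
gripper_force: 46.0
```

```bash
python3 go.py .5846 .0295 .120; python3 -c "from cell import *;print(get_obs()['torque'])"
```

```text
t 5.35 pos [0.585  0.0309 0.1207] q6 -0.844 yaw 2.423 shift cm [-0.07 -0.13  0.07] F [ 0.5 11.2  7.6] w 0.011926934462397676 46.030250787734985
[ 2.20440604 -0.19467385  0.07160244]
```

send_rows(
  moves=[
    [[0.05,0.05,0.05,0.1],[0.1,0.1,0.05,0.2],[0.1,0.1,0.05,0.3],[0.1,0.1,0.05,0.4],[0.1,0.1,0.05,0.5]],
  ],
)

```text
time: 5.77
tool_pos: [0.5857, 0.0317, 0.1206]
tcp_rot: [0.573, 0.82, 0.002, 0.001]
ft_force: [7.9, 7.5, 7.5]
grip_width: 0.0117
gripper_force: 46.0
```

```bash
python3 go.py .5846 .0295 .120; python3 -c "from cell import *;print(get_obs()['torque'])"
```

```text
t 5.7667 pos [0.5857 0.0317 0.1206] q6 -0.342 yaw 1.922 shift cm [-0.17 -0.18  0.06] F [7.9 7.5 7.5] w 0.011741396936821195 46.02410674095154
[ 1.30470072 -1.34662554  0.07741483]
```

send_rows(
  moves=[
    [[0,0.1,0,0.08],[0,0.1,0,0.15],[0,0.1,0,0.19],[0,0.1,0,0.19],[0,0.1,0,0.19]],
  ],
)

```text
time: 6.18
tool_pos: [0.5862, 0.0319, 0.1204]
tcp_rot: [0.646, 0.763, 0.001, 0.001]
ft_force: [3.4, 5.0, 8.9]
grip_width: 0.0119
gripper_force: 46.0
```

```bash
python3 go.py .5846 .0295 .120; python3 -c "from cell import *;print(get_obs()['torque'])"
```

```text
t 6.1833 pos [0.5862 0.0319 0.1204] q6 -0.156 yaw 1.737 shift cm [-0.21 -0.2   0.04] F [3.4 5.  8.9] w 0.011879728606471665 46.04517102241516
[ 0.91741376 -0.55336259 -0.08287182]
```

Turned 1.59 rad. I ease up, open the gripper, then retreat upward.

send_rows(
  moves=[
    [[0,0,-0.1,0],[0,0,-0.2,0],[0,0,-0.25,0],[0,0,-0.25,0]],
  ],
)

```text
time: 6.52
tool_pos: [0.5862, 0.0319, 0.123]
tcp_rot: [0.646, 0.763, 0.001, 0.001]
ft_force: [3.3, 4.2, 6.8]
grip_width: 0.0116
gripper_force: 45.9
```

send_rows(
  moves=[
    [[0,0,0,0],[0,0,0,0],[0,0,0,0],[0,0,0,0],[0,0,0,0]],
  ],
  gripper=0,
)

```text
time: 6.93
tool_pos: [0.5851, 0.0312, 0.1215]
tcp_rot: [0.646, 0.763, -0.0, -0.0]
ft_force: [0.4, -0.2, 0.1]
grip_width: 0.0719
gripper_force: 0.0
```

send_rows(
  moves=[
    [[0,0,0,0],[0,0,-1,0],[0,0,-3,0],[0,0,-5.5,0],[0,0,-8,0]],
  ],
)

```text
time: 7.35
tool_pos: [0.585, 0.0312, 0.2033]
tcp_rot: [0.646, 0.763, -0.0, -0.0]
ft_force: [0.6, -0.1, 0.7]
grip_width: 0.0855
gripper_force: 0.0
```

send_rows(
  moves=[
    [[0,0,-2,0],[0,0,-3,0],[0,0,-3,0],[0,0,-3,0]],
  ],
)

```text
time: 7.68
tool_pos: [0.5852, 0.0312, 0.2315]
tcp_rot: [0.646, 0.763, 0.0, 0.0]
ft_force: [-0.3, 0.6, -0.5]
grip_width: 0.0855
gripper_force: 0.0
```

```bash
python3 - <<'E'
from h import *
cv2.imwrite("pics/w3.png",read_camera("wrist")["img"][:,:,::-1])
print(get_obs()["time"])
E
```

```text
7.7333
```

View pics/w3.png

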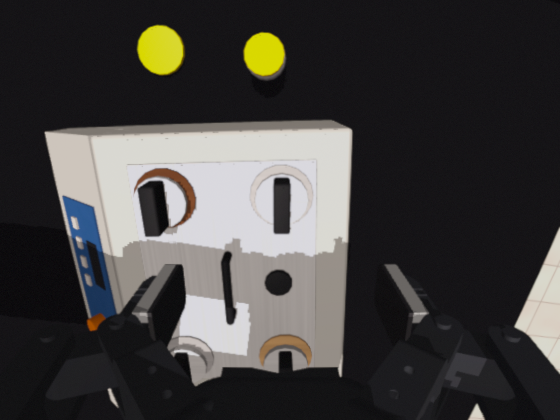

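The stud's wing at (282,178–233) is now parallel to the locked one at (153,182–235). It looks just as low, and the gripper is clear.

```bash
python3 -c "from cell import *;print(hand_in())"
```

```text
the job is handed in; nothing more can be done
None
```

I pressed the open stud down about 10 mm, turned it 1.59 rad clockwise and let go; in the last picture its wing lines up with the others and it looks just as low, and the job was handed in at about 7.7 s with no verdict shown.

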